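# Run the steel roller up its loading ramp and bolt it in

### The arm

A 6-joint arm with a two-finger parallel gripper is mounted at the origin on the work surface; the furniture and walls round the work are solid. World frame = base frame: x ahead of the robot, y to its left, z up, the work surface at z = 0. Lengths are in m, angles in rad, forces in N, time in s.
With the tool pointing down it reaches from about 0.375 to 0.9 m from the base axis. Payload 3.1 kg.
Tool frame: the origin (TCP) lies between the finger pads; the fingertips stand 17 mm ahead of it and the grasp point (between the pads) lies 2 mm behind it; z points along the fingers, y is the line along which they close (so a half turn about z gives the same grasp; the last joint's range is limited). The gripper opens to 85 mm and grips with 20 to 120 N. Pads are 22 mm wide; open, the fingers measure 114 mm over their backs; the gripper's body (76 mm by 85 mm) begins 54 mm behind the grasp point. The pads swing forward as they close: fully open they stand 13 mm farther back than shut.
Start: joints at [1.123, 0.527, 1.433, -0, 1.181, -0.178], TCP at [0.167, 0.602, 0.248] pointing down, gripper open.
Joint ranges: [-3.08, 3.08], [-0.75, 2.2], [0.22, 2.44], [-1.43, 4.57], [0, 2.65], [-2.85, 2.85]. Speed limits (rad/s): [2.79, 2.79, 3.14, 3.14, 3.14, 3.14].

### API

Orientations are given as a unit quaternion [x, y, z, w].
In Python, from station import sense, vision, order gives the robot as it stands.
- The arm moves only by the shell command python3 -m crank 'ROWS' [OPENING] [FORCE]. ROWS is JSON, a list of rows, each an object with "dp": the shift along the world's x, y, z in units of 30 mm (1.0 is 30 mm), a list of three; "angular": the turn, a rotation vector about the world's x, y, z in degrees, a list of three. In form: [{"dp": [dx, dy, dz], "angular": [ax, ay, az]}, ...]. A call has 1 to 20 rows; each row shifts and turns the commanded pose from where the row before left it; what a row does not reach is not made up. A row lasts 1/10 s, in which the tool goes at most 50 mm and 8.59 degrees, less where a joint would pass 70% of its speed; a pose out of reach is approached as far as the arm can. A call is refused whole if a number of a shift passes 1 or a number of a turn 8.59, either way. A call with a gripper value outside its range is refused whole. OPENING is the closure, from 0 (fully open) to 1 (shut), set as the call begins (- or left out, the last holds). The fingers move at their own pace and stop on an object; FORCE is the grip in N (left out, the last holds). Time passes only in rows, so rows that do not move let the fingers close. It gives the time, the measured TCP pose, the force, the opening and the grip force at its end, in the units of the state.
- sense(): the state, without advancing time (a new reading comes with each control period).
- vision.snapshot(name): name is "scene" or "top"; returns a dict with "image" (420x560x3 uint8, blue, green, red), "range_z" (420x560 float32, m along the optical axis (not along the pixel's ray), 0 where there is no reading), "mtx" (3x3 intrinsics, pixels), "dist" ([k1, k2, p1, p2, k3] as OpenCV has them; the pictures are not rectified), "pose" (4x4, takes a point from camera to world coordinates). Camera axes: x right, y down, z forward; pixel columns grow to the right and rows downward; lengths in m; the calibration is good to about 2 mm. A picture is of the moment at which its call begins.
- order.sign_off(): hands the job in; it is judged then, once.
The state is a dict: "t": time; "q": joint angles; "qd": joint speeds; "tau": joint torques, N m; "tcp_pos": TCP position; "tool_rot": TCP orientation; "force": force on the tool from outside, world axes, zero at the start; "ft_torque": the same for the moment, N m; "finger_gap": opening from 0.0 (shut) to 1.0 (fully open); "gripper_force": force on a finger pad.
Only numpy, scipy, OpenCV 4.12 (cv2) and the standard library are available. Lean on these libraries where they do the work, as an engineer would, in place of code of your own. Each camera call takes 0.05 s, during which the arm holds its last target. There are 200 camera calls.

### The job

Push the polished steel roller up the blue-railed loading ramp with your fingertips until it drops into the hollow against the yellow stop, keeping your fingers behind it all the way so that it never rolls free on the slope. Then push the red pad of the side bolt fully home so that the bolt closes behind the roller. Only push: never lift or carry the roller, and leave the other things on the bench where they are.

Things in the scene. Friction and masses are not known exactly. Their poses are not given: they have to be found in the camera images.
- roller: solid polished steel roller with brass-ringed ends, 50 mm diameter, 60 mm long, 0.3 to 0.55 kg, slippery, rolls easily. Origin at its centre; its own y axis is its axle (level, across the ramp); x and z turn with it as it rolls. It starts at rest on the level entry deck at the ramp's low end.
- ramp: loading ramp, fixed to the bench, 250 mm long (x), 88 wide (y). Origin: middle of its underside; +x uphill to the stop, -y to the bolt's side, z up. Level deck 10 high, x -125 to -70, with a 16 high lip on its last 5 mm; then the slope. Blue rails stand 12 above the running surface, 64 apart inside; the roller runs between them.
- slope_foot (a point): where the level deck ends and the 9 degree slope begins, on the running surface: ramp x = -70, y = 0, z = 10 mm.
- crest (a point): top of the slope, on the running surface: ramp x = 60, y = 0, z = 30.6 mm. Beyond it the surface falls at 10 degrees into the hollow before the stop: past the crest the roller rolls down to the stop by itself and stays there, 3 mm lower.
- seat (a point): where the roller's centre is when it rests against the stop in the hollow: ramp x = 80, y = 0, z = 52.4 mm. The yellow stop plate is 75 mm high, 12 thick, its face at ramp x = 105.
- bolt (a joint): travel of the slide bolt along the ramp's +y, m: 0 = open (tip inside its guide, 8 mm clear of the lane), 0.036 = home at its end stop, the 12 mm thick bolt lying behind the seated roller. Starts within 5 mm of open, needs a push of about 2 N, stays where it is left. Its grey guide block beside the rail is 66 mm high, ramp x 31 to 62, y -38 to -58.
- bolt_pad (a point): point on the middle of the outer face (the one to push) of the bolt's red pad, 70 mm above the bench; it moves with the bolt. Face 26 mm wide (along ramp x), from 38 to 84 mm above the bench. At ramp x = 46.5 mm, y = -104 when open, -68 when home. Push it along the ramp's +y.
- lamp_post (a point): foot of the fixed black work lamp's two-bar arm, to the right of the ramp; from here, about 100 mm above the bench, bars rise steeply (leaning 50 mm to the robot) to 0.53 m height, then lead back away. About 100 mm wide along x and 70 along y. Solid: keep the arm and wrist clear of it, above all when swinging over from the right.
- polish_bar_2: red-brown bar of polishing compound, 26x62x24 mm; bystander, leave it alone. Origin: centre of its underside
- flat_tin: round black flat tin, 70x70x18 mm; bystander, leave it alone. Origin: centre of its underside
- glue_bottle: small glue bottle with red nozzle, 33x33x88 mm; bystander, leave it alone. Origin: centre of its underside
- bur_stand: small wooden block full of burs, 45x85x53 mm; bystander, leave it alone. Origin: centre of its underside
- sand_pad1: pad of grey sanding sheets, 42x102x21 mm; bystander, leave it alone. Origin: centre of its underside
Things that resemble listed ones, but are neither listed nor needed, are in the scene too. What is meant by the roller is not green or pink, and is the larger of those in its own colour.

How it is judged:
On the way, in this order (a step that is already met when the one before it is completed fails the run):
1. the roller rests in the hollow against the stop while the bolt is still open (x of roller in the frame of ramp between 0.076 and 0.084 m and z of roller in the frame of ramp between 0.047 and 0.058 m and y of roller in the frame of ramp between -0.008 and 0.008 m and linear speed of roller below 0.02 m/s and value of joint bolt below 0.012 m), for 0.2 s.
2. the bolt is pushed home (value of joint bolt above 0.032 m), for 0.1 s.
At the end, for the whole second after the job is handed in: the roller lies still against the stop (centre within 4 mm of the seat along the ramp, axle across the ramp within 0.12 rad) and the bolt is home (at least 32 of its 36 mm) (x of roller in the frame of ramp between 0.076 and 0.084 m and z of roller in the frame of ramp between 0.047 and 0.058 m and y of roller in the frame of ramp between -0.008 and 0.008 m and linear speed of roller below 0.02 m/s and angle between the y axis of roller and the y axis of ramp, either way round below 0.12 rad and value of joint bolt above 0.032 m); the robot touches nothing.
It fails at once if the roller is lifted more than about 12 mm off the ramp ((x of roller in the frame of ramp below -0.06 m and z of roller in the frame of ramp above 0.05 m) or (x of roller in the frame of ramp below 0 m and z of roller in the frame of ramp above 0.059 m) or z of roller in the frame of ramp above 0.068 m).
It fails at once if the roller leaves the ramp (z of roller in the frame of ramp below 0.025 m or y of roller in the frame of ramp above 0.015 m or y of roller in the frame of ramp below -0.015 m).
It fails at once if the roller rolls free on the slope (faster than 0.15 m/s with no finger touching it) (x of roller in the frame of ramp between -0.06 and 0.05 m and linear speed of roller above 0.15 m/s and contact force between the fingers and roller below 0.05 N).
It fails at once if a bystander is moved more than 20 mm (distance of any of polish_bar_2, flat_tin, glue_bottle, bur_stand, sand_pad1 from where it was at the start of the episode above 0.02 m).
It also fails if it takes over 48 s, if anything falls off the work surface, if the arm or the gripper's body presses on something with over 40 N, if the wrist force passes 120 N, or if a joint passes its speed limit or range.

## Working session

There is one attempt and no reset: what is moved stays moved. The work goes in short steps, Python scripts to look and compute and a shell command to move; the robot and the scene stay as the last step left them, time stands still between calls to the robot, and variables do not carry over. Pictures are saved under pics/ and viewed, at most 10 in all, crops included, and the job is handed in when it is done.

```bash
ls; mkdir -p pics; python3 - <<'E'
from station import sense, vision
import cv2,numpy as np
for n in("scene","top"):
    s=vision.snapshot(n); cv2.imwrite(f"pics/{n}0.png",s["image"]); np.savez(f"{n}0.npz",**s)
    print(n,s["mtx"].tolist(),s["dist"],np.round(s["pose"],3).tolist())
print(sense())
E
```

```text
pics
scene [[432.151004927073, 0.0, 279.48709470959176], [0.0, 432.151004927073, 213.38232560156908], [0.0, 0.0, 1.0]] [-0.04144365  0.          0.          0.          0.        ] [[0.523, 0.728, -0.443, 0.935], [0.852, -0.441, 0.281, -0.279], [0.009, -0.525, -0.851, 0.888], [0.0, 0.0, 0.0, 1.0]]
top [[398.6643225610128, 0.0, 277.7499740890789], [0.0, 398.6643225610128, 208.13470268167723], [0.0, 0.0, 1.0]] [0.03481277 0.         0.         0.         0.        ] [[-0.063, -0.972, 0.227, 0.266], [-0.998, 0.061, -0.015, -0.02], [0.001, -0.228, -0.974, 1.177], [0.0, 0.0, 0.0, 1.0]]
{'t': 0.1, 'q': array([ 1.12250367e+00,  5.28402805e-01,  1.43379722e+00,  5.39336326e-06,
        1.18136772e+00, -1.78514685e-01]), 'qd': array([ 0.00070761, -0.00021072, -0.00171135,  0.0024028 ,  0.00112776,
        0.00084017]), 'tau': array([ 3.77062233e-04, -4.43306744e+01, -1.78587145e+01, -2.56839767e-04,
        3.93426410e-03, -6.78016150e-06]), 'tcp_pos': array([0.16628221, 0.60183762, 0.2474059 ]), 'tool_rot': array([ 1.34481260e-01,  9.90915645e-01, -9.38673729e-04, -3.06831093e-04]), 'force': array([ 0.17323645, -0.12635642,  0.70080767]), 'ft_torque': array([ 0.01314796, -0.01041991,  0.07418665]), 'gripper_force': 0.0, 'finger_gap': 0.9984559604816019}
```

View pics/scene0.png

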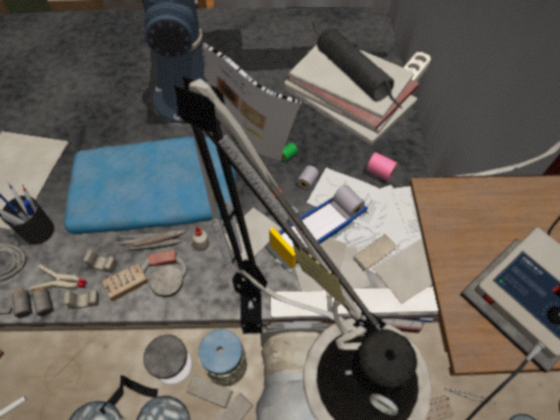

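View pics/top0.png

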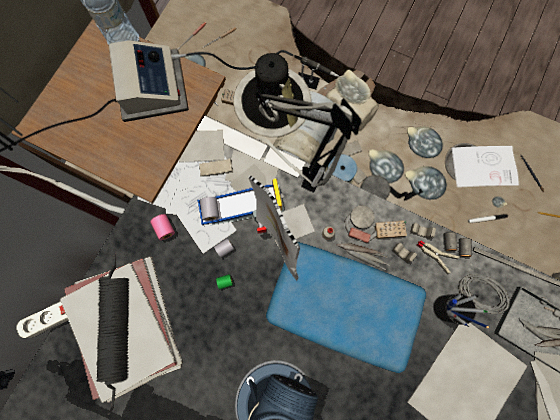

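The top view shows the ramp with blue rails from about (200,210) to (283,193). The grey roller is at (209,208), the yellow stop at (279,193) and the red pad at (263,231). A standing sheet hides part of it at (275,225).

Roller candidates in the top view:
- Grey at (209,208): on the ramp deck.
- Grey at (223,248): smaller and off the ramp.
- Pink at (162,227).
- Green at (224,282).

The one on the deck fits: it is steel-coloured and the larger grey one. I'll confirm it in a crop and measure.

```bash
cat > h.py <<'E'
import numpy as np,cv2
def cloud(s):
    h,w=s["range_z"].shape
    uv=np.stack(np.meshgrid(np.arange(w),np.arange(h)),-1).reshape(-1,1,2).astype(np.float64)
    n=cv2.undistortPoints(uv,s["mtx"],s["dist"]).reshape(h,w,2)
    d=s["range_z"]; P=np.dstack([n*d[...,None],d])
    T=s["pose"]; W=P@T[:3,:3].T+T[:3,3]; W[d<=0]=np.nan
    return W
def mask(s,lo,hi): return cv2.inRange(cv2.cvtColor(s["image"],cv2.COLOR_BGR2HSV),np.array(lo),np.array(hi))>0
COL=dict(yellow=((22,130,120),(33,255,255)),blue=((108,130,60),(125,255,255)),red=((0,150,110),(6,255,255)))
E
python3 - <<'E'
from h import *
for n,roi in(("scene",(265,165,120,105)),("top",(185,165,120,105))):
    s=dict(np.load(f"{n}0.npz")); W=cloud(s)
    x,y,w,h=roi
    cv2.imwrite(f"pics/{n}crop.png",cv2.resize(s["image"][y:y+h,x:x+w],None,fx=5,fy=5,interpolation=cv2.INTER_CUBIC))
    for c,(lo,hi) in COL.items():
        m=mask(s,lo,hi); k,l,st,ce=cv2.connectedComponentsWithStats(m.astype(np.uint8))
        for i in range(1,k):
            if st[i,4]>12:
                p=W[l==i]; p=p[~np.isnan(p[:,0])]
                if len(p) and p[:,0].max()>-1: print(n,c,ce[i].round(),st[i,4],"med",np.median(p,0).round(3),"min",p.min(0).round(3),"max",p.max(0).round(3))
    pts=dict(scene=[(348,198),(308,177),(250,100),(290,140),(270,90),(243,270),(200,100)],top=[(209,208),(223,248),(270,215),(285,230),(292,260),(260,185),(330,150),(350,115),(310,180)])[n]
    for u,v in pts: print(n,(u,v),W[v,u].round(3))
E
```

```text
scene yellow [283. 242.] 213 med [ 0.575 -0.042  0.075] min [ 0.534 -0.096  0.063] max [ 0.694 -0.032  0.293]
scene blue [ 26. 204.] 34 med [ 0.244 -0.471  0.133] min [ 0.189 -0.485  0.085] max [ 0.249 -0.466  0.138]
scene blue [313. 210.] 64 med [0.521 0.073 0.032] min [0.512 0.038 0.019] max [0.528 0.134 0.04 ]
scene blue [ 11. 206.] 33 med [ 0.198 -0.512  0.093] min [ 0.188 -0.518  0.075] max [ 0.203 -0.509  0.105]
scene blue [343. 225.] 149 med [0.588 0.116 0.025] min [0.573 0.04  0.015] max [0.599 0.191 0.04 ]
scene red [198. 232.] 23 med [ 0.458 -0.184  0.069] min [ 0.451 -0.189  0.065] max [ 0.461 -0.178  0.077]
scene (348, 198) [0.55  0.153 0.059]
scene (308, 177) [nan nan nan]
scene (250, 100) [ 0.448 -0.033  0.37 ]
scene (290, 140) [0.289 0.16  0.001]
scene (270, 90) [ 0.481 -0.013  0.409]
scene (243, 270) [ 0.592 -0.146  0.084]
scene (200, 100) [ 0.587 -0.164  0.548]
top yellow [277. 192.] 116 med [ 0.572 -0.038  0.074] min [ 0.532 -0.05   0.   ] max [ 0.632 -0.029  0.079]
top blue [268. 186.] 15 med [ 0.602 -0.014  0.038] min [ 0.595 -0.026  0.03 ] max [ 0.605 -0.002  0.0
[... 336 characters left out ...]
3 -0.51   0.111] min [ 0.179 -0.524  0.024] max [ 0.21  -0.5    0.167]
top red [261. 228.] 26 med [0.465 0.012 0.083] min [ 0.445 -0.001  0.08 ] max [0.47  0.024 0.212]
top red [330. 230.] 18 med [ 0.45  -0.18   0.069] min [ 0.446 -0.187  0.063] max [ 0.458 -0.175  0.087]
top red [ 61. 309.] 18 med [0.286 0.568 0.043] min [0.275 0.563 0.04 ] max [0.294 0.573 0.046]
top (209, 208) [0.539 0.159 0.061]
top (223, 248) [0.424 0.125 0.041]
top (270, 215) [ 0.454 -0.016  0.309]
top (285, 230) [ 0.397 -0.043  0.431]
top (292, 260) [ 0.347 -0.056  0.348]
top (260, 185) [0.496 0.    0.404]
top (330, 150) [ 0.602 -0.165  0.301]
top (350, 115) [ 0.564 -0.162  0.556]
top (310, 180) [ 0.599 -0.136  0.078]
```

View pics/topcrop.png

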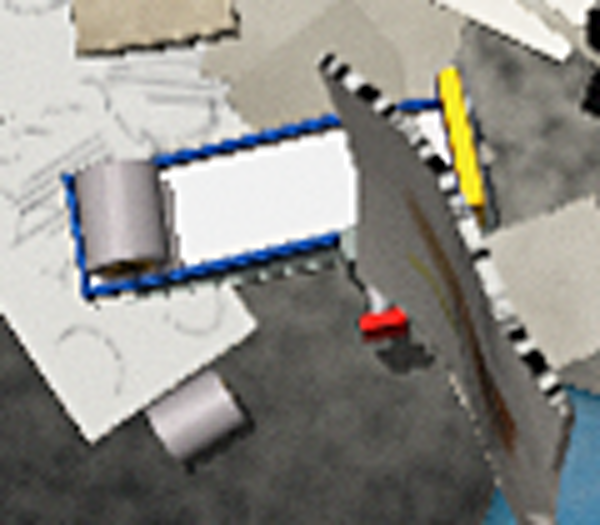

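View pics/scenecrop.png

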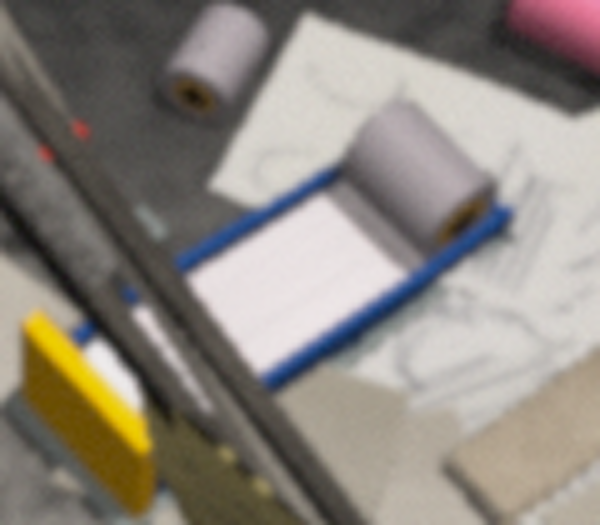

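The crops confirm it. The roller on the deck is the larger grey one with a brass end, sitting within the blue rails. A smaller grey one lies off the ramp. A patterned sheet also seems to hang over the ramp, so I'll measure that and the ramp frame.

```bash
python3 - <<'E'
from h import *
A=[]
for n in("scene","top"):
    s=dict(np.load(f"{n}0.npz")); W=cloud(s)
    # sheet / anything tall in the work region
    P=W.reshape(-1,3); 
    for zlo in np.arange(.1,.6,.05):
        q=P[(P[:,2]>zlo)&(P[:,2]<zlo+.05)&(P[:,0]>.2)&(P[:,0]<.75)&(P[:,1]>-.3)&(P[:,1]<.3)]
        q1=q[q[:,1]>-.1]; q2=q[q[:,1]<=-.1]
        f=lambda q:(len(q),q.min(0).round(3)[:2],q.max(0).round(3)[:2]) if len(q) else 0
        print(n,round(zlo,2),"y>-.1:",f(q1),"| lamp:",f(q2))
    # rails fit
    m=mask(s,*COL["blue"]); p=W[m]; p=p[(abs(p[:,0]-.55)<.1)&(abs(p[:,1]-.08)<.13)&(p[:,2]<.06)]
    a=p[p[:,0]<.555-.0*p[:,1]]; A.append(p)
    np.save(n+"_rail.npy",p)
    # yellow top
    m=mask(s,*COL["yellow"]); y=W[m]; y=y[(y[:,2]>.068)&(y[:,2]<.085)&(y[:,1]>-.06)]
    c,(sz),ang=cv2.minAreaRect(y[:,:2].astype(np.float32)*1000); print("yellow top",c,sz,ang,y[:,2].mean())
    # roller: points within
    g=P[(abs(P[:,0]-.55)<.06)&(abs(P[:,1]-.16)<.06)&(P[:,2]>.045)&(P[:,2]<.075)]
    print("roller",cv2.minAreaRect(g[:,:2].astype(np.float32)*1000),g[:,2].max())
E
cat > rail.py <<'E'
E
python3 - <<'E'
import numpy as np,cv2
for n in("scene","top"):
    p=np.load(n+"_rail.npy"); p=p[p[:,1]<.17]
    # split by line midway x=.555 + slope
    for side in (0,1):
        q=p[(p[:,0]>.556)==bool(side)]
        l=cv2.fitLine(q[:,:2].astype(np.float32),cv2.DIST_HUBER,0,.01,.01).ravel(); print(n,side,len(q),l.round(4),np.degrees(np.arctan(l[0]/l[1])).round(2),"x at y=.08",(l[2]+(.08-l[3])*l[0]/l[1]).round(4))
E
```

```text
scene 0.1 y>-.1: 0 | lamp: (530, array([ 0.566, -0.179]), array([ 0.647, -0.122]))
scene 0.15 y>-.1: 0 | lamp: (383, array([ 0.559, -0.182]), array([ 0.623, -0.13 ]))
scene 0.2 y>-.1: (355, array([ 0.352, -0.09 ]), array([0.749, 0.014])) | lamp: (447, array([ 0.557, -0.183]), array([ 0.619, -0.133]))
scene 0.25 y>-.1: (1115, array([ 0.38 , -0.097]), array([0.75 , 0.011])) | lamp: (534, array([ 0.555, -0.185]), array([ 0.614, -0.134]))
scene 0.3 y>-.1: (1953, array([ 0.335, -0.1  ]), array([0.75 , 0.012])) | lamp: (602, array([ 0.556, -0.173]), array([ 0.688, -0.1  ]))
scene 0.35 y>-.1: (2065, array([ 0.338, -0.1  ]), array([0.744, 0.021])) | lamp: (979, array([ 0.557, -0.173]), array([ 0.689, -0.1  ]))
scene 0.4 y>-.1: (1015, array([ 0.352, -0.099]), array([0.675, 0.018])) | lamp: (1517, array([ 0.555, -0.174]), array([ 0.678, -0.1  ]))
scene 0.45 y>-.1: 0 | lamp: (1484, array([ 0.555, -0.181]), array([ 0.645, -0.113]))
scene 0.5 y>-.1: 0 | lamp: (1860, array([ 0.543, -0.185]), array([ 0.619, -0.128]))
scene 0.55 y>-.1: 0 | lamp: (485, array([ 0.546, -0.182]), array([ 0.599, -0.141])
[... 1155 characters left out ...]
0.111]))
top 0.5 y>-.1: 0 | lamp: (586, array([ 0.543, -0.182]), array([ 0.619, -0.126]))
top 0.55 y>-.1: 0 | lamp: (232, array([ 0.544, -0.18 ]), array([ 0.598, -0.138]))
yellow top (571.0623779296875, -37.548458099365234) (80.0301284790039, 11.037402153015137) 7.820449352264404 0.07480188988813055
roller ((542.8015747070312, 162.70765686035156), (61.21037673950195, 46.038719177246094), 6.175821781158447) 0.06528068235686035
scene 0 70 [ 0.13   -0.9915  0.5216  0.0773] -7.47 x at y=.08 0.5213
scene 1 129 [ 0.1483 -0.9889  0.5931  0.0803] -8.53 x at y=.08 0.5932
top 0 78 [ 0.1357 -0.9908  0.5155  0.1033] -7.8 x at y=.08 0.5187
top 1 79 [ 0.1404 -0.9901  0.5902  0.0721] -8.07 x at y=.08 0.589
```

The ramp frame is consistent between the two views: heading ux=(0.139,-0.990), origin about (0.557,0.071), roller at ramp x of about -91. The sheet hangs between z 0.2 and 0.45 over x<0.5, y<0.02. I'll keep the arm on the +y side of it with a tilted tool, so I'm moving to behind the roller first.

```bash
python3 -m crank '[{"dp":[0.82,-0.8,0],"angular":[0,0,-4.43]},{"dp":[0.82,-0.8,0],"angular":[0,0,-4.43]},{"dp":[0.82,-0.8,0],"angular":[0,0,-4.43]},{"dp":[0.82,-0.8,0],"angular":[0,0,-4.43]},{"dp":[0.82,-0.8,0],"angular":[0,0,-4.43]},{"dp":[0.82,-0.8,0],"angular":[0,0,-4.43]},{"dp":[0.82,-0.8,0],"angular":[0,0,-4.43]},{"dp":[0.82,-0.8,0],"angular":[0,0,-4.43]},{"dp":[0.82,-0.8,0],"angular":[0,0,-4.43]},{"dp":[0.82,-0.8,0],"angular":[0,0,-4.43]},{"dp":[0.82,-0.8,0],"angular":[0,0,-4.43]},{"dp":[0.82,-0.8,0],"angular":[0,0,-4.43]},{"dp":[0.82,-0.8,0],"angular":[0,0,-4.43]},{"dp":[0.82,-0.8,0],"angular":[0,0,-4.43]},{"dp":[0.82,-0.8,0],"angular":[0,0,-4.43]}]' 1 30
python3 -m crank '[{"dp":[0,0,0],"angular":[-6.6,-0.93,0]},{"dp":[0,0,0],"angular":[-6.6,-0.93,0]},{"dp":[0,0,0],"angular":[-6.6,-0.93,0]},{"dp":[0,0,0],"angular":[-6.6,-0.93,0]},{"dp":[0,0,0],"angular":[-6.6,-0.93,0]},{"dp":[0,0,0],"angular":[-6.6,-0.93,0]},{"dp":[0,0,0],"angular":[0,0,0]}]'
cat >> h.py <<'E'
from scipy.spatial.transform import Rotation as R
UX=np.array([.1392,-.9903,0]);UY=np.array([.9903,.1392,0]);O=np.array([.557,.0709,0])
def ramp(p): d=np.asarray(p)-O; return np.array([d@UX,d@UY,d[2]])
def st(sense):
    s=sense(); M=R.from_quat(s["tool_rot"]).as_matrix(); tip=s["tcp_pos"]+.017*M[:,2]
    print("t",s["t"],"q",s["q"].round(2),"\nz",M[:,2].round(3),"y",M[:,1].round(3),"tip ramp",ramp(tip).round(4),"F",s["force"].round(2),"gap",round(s["finger_gap"],2)); return M,tip
E
python3 - <<'E'
from station import sense,vision
from h import *
M,tip=st(sense)
for n in("scene","top"):
    s=vision.snapshot(n); np.savez(f"{n}1.npz",**s); cv2.imwrite(f"pics/{n}1.png",s["image"])
    W=cloud(s).reshape(-1,3)
    q=W[np.linalg.norm(W-tip,axis=1)<.06]; a=(q-tip)@M
    print(n,len(q),"front extent along tool z",np.percentile(a[:,2],[97,99.5]).round(4) if len(q) else "", "x,y ext",a.min(0).round(3),a.max(0).round(3))
    # sheet
    for x0 in np.arange(.3,.54,.04):
        p=W[(W[:,2]>.15)&(W[:,2]<.46)&(abs(W[:,0]-x0)<.02)&(abs(W[:,1]+.03)<.07)]
        if len(p)>3: print("  sheet x",x0.round(2),"y",np.percentile(p[:,1],[2,50,98]).round(3),"z",np.percentile(p[:,2],[1,99]).round(3))
E
```

```text
t: 1.6
tcp_pos: [0.5361, 0.2412, 0.2478]
tool_rot: [0.657, 0.754, -0.0, -0.0]
force: [0.6, 0.1, -0.5]
finger_gap: -0.001
gripper_force: 0.0
t: 2.3
tcp_pos: [0.5341, 0.2442, 0.2454]
tool_rot: [0.614, 0.711, -0.226, 0.257]
force: [-0.3, 0.9, 0.1]
finger_gap: -0.003
gripper_force: 0.0
t 2.3 q [ 0.52  0.65  1.4  -0.65  1.43  0.58] 
z [ 0.088 -0.637 -0.765] y [ 0.99   0.144 -0.006] tip ramp [-0.1638  0.0014  0.2324] F [-0.32  0.91  0.11] gap -0.0
scene 510 front extent along tool z [-0.0042 -0.0013] x,y ext [-0.018 -0.034 -0.059] [ 0.01   0.031 -0.001]
  sheet x 0.34 y [-0.069 -0.063 -0.055] z [0.337 0.418]
  sheet x 0.38 y [-0.067 -0.053 -0.042] z [0.295 0.439]
  sheet x 0.42 y [-0.049 -0.039 -0.025] z [0.231 0.43 ]
  sheet x 0.46 y [-0.036 -0.022  0.007] z [0.211 0.418]
  sheet x 0.5 y [-0.017 -0.     0.015] z [0.252 0.408]
top 290 front extent along tool z [-0.0084 -0.0034] x,y ext [-0.016 -0.03  -0.058] [ 0.013  0.03  -0.003]
  sheet x 0.3 y [-0.07  -0.064 -0.06 ] z [0.244 0.294]
  sheet x 0.34 y [-0.066 -0.056 -0.043] z [0.243 0.434]
  sheet x 0.38 y [-0.063 -0.045 -0.032] z [0.232 0.439]
  sheet x 0.42 y [-0.044 -0.03  -0.011] z [0.216 0.43 ]
  sheet x 0.46 y [-0.031 -0.01   0.017] z [0.211 0.419]
  sheet x 0.5 y [-0.012  0.008  0.022] z [0.268 0.408]
```

View pics/scene1.png

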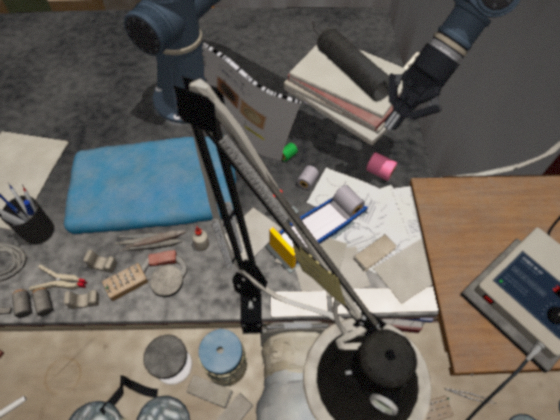

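The arm is clear of everything, and the gripper is shut near (410,95) in the scene view. I'll check the clearance to the pink roller before going down.

```bash
python3 - <<'E'
from h import *
s=dict(np.load("top0.npz"));W=cloud(s);P=W.reshape(-1,3)
p=W[mask(s,(150,60,80),(178,255,255))]; p=p[p[:,0]>.4]; print(np.nanpercentile(p,[2,98],axis=0).round(3))
q=P[(abs(P[:,0]-.54)<.05)&(P[:,1]>.2)&(P[:,1]<.42)]; print(np.nanmax(q,axis=0).round(3))
E
python3 -m crank '[{"dp":[0,-0.1,-0.6],"angular":[0,0,0]},{"dp":[0,-0.1,-0.9],"angular":[0,0,0]},{"dp":[0.04,-0.1,-0.9],"angular":[0,0,0]},{"dp":[0,-0.1,-0.9],"angular":[0,0,0]},{"dp":[0,-0.1,-0.9],"angular":[0,0,0]},{"dp":[0,-0.13,-0.5],"angular":[0,0,0]},{"dp":[0,0,0],"angular":[0,0,0]}]'
```

```text
[[ 0.408 -0.446 -0.002]
 [ 0.543  0.339  0.053]]
[0.59  0.42  0.053]
t: 3.1
tcp_pos: [0.536, 0.2217, 0.1061]
tool_rot: [0.616, 0.709, -0.226, 0.257]
force: [0.4, -0.1, 0.1]
finger_gap: 0.003
gripper_force: 0.0
```

```bash
python3 - <<'E'
from station import sense
from h import *
s=dict(np.load("top0.npz"));W=cloud(s);P=W.reshape(-1,3)
q=P[(abs(P[:,0]-.53)<.08)&(P[:,1]>.22)&(P[:,1]<.42)&(P[:,2]>.02)]; print(len(q),np.nanpercentile(q,[2,50,98],axis=0).round(3))
st(sense)
E
```

```text
631 [[0.467 0.274 0.023]
 [0.516 0.311 0.041]
 [0.609 0.381 0.052]]
t 3.1 q [ 0.49  0.83  1.5  -0.7   1.2   0.74] 
z [ 0.086 -0.637 -0.766] y [ 0.99   0.138 -0.004] tip ramp [-0.1413  0.0002  0.0931] F [ 0.35 -0.1   0.13] gap 0.0
```

The pink roller's near edge is at y=0.274. I'll reduce the tilt to 30° for clearance, then lower to roller height.

```bash
python3 -m crank '[{"dp":[0,0,0],"angular":[5,0.7,0]},{"dp":[0,0,0],"angular":[5,0.7,0]},{"dp":[0,-0.06,-0.5],"angular":[0,0,0]},{"dp":[0,-0.06,-0.5],"angular":[0,0,0]},{"dp":[0,0,-0.5],"angular":[0,0,0]},{"dp":[0,0,-0.47],"angular":[0,0,0]},{"dp":[0,0,0],"angular":[0,0,0]},{"dp":[0,0,0],"angular":[0,0,0]}]'
python3 - <<'E'
from station import sense,vision
from h import *
st(sense)
s=vision.snapshot("scene"); cv2.imwrite("pics/scene2.png",cv2.resize(s["image"][100:280,240:480],None,fx=3,fy=3,interpolation=cv2.INTER_CUBIC))
E
```

```text
t: 3.9
tcp_pos: [0.5362, 0.22, 0.047]
tool_rot: [0.633, 0.73, -0.17, 0.194]
force: [0.3, 0.6, 0.6]
finger_gap: -0.002
gripper_force: 0.0
t 3.9 q [ 0.43  0.86  1.56 -0.61  0.98  0.7 ] 
z [ 0.068 -0.495 -0.866] y [ 0.99   0.141 -0.003] tip ramp [-1.421e-01  1.000e-04  3.230e-02] F [0.33 0.55 0.57] gap -0.0
```

View pics/scene2.png

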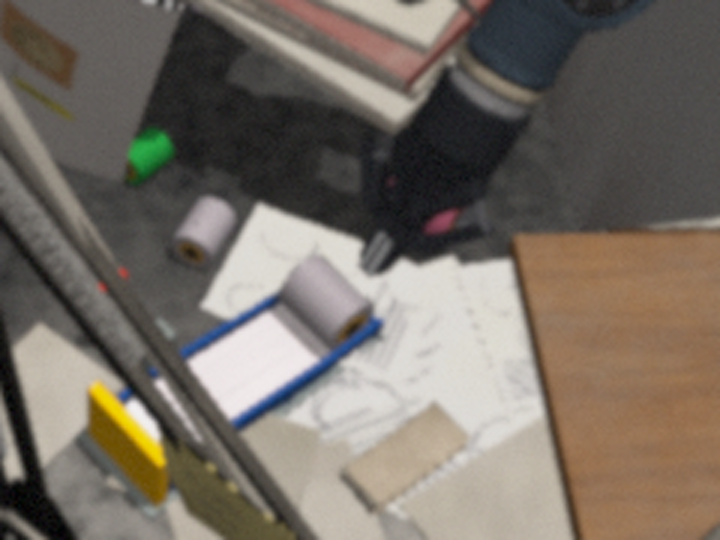

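The fingertip at (375,258) in the crop sits right behind the roller at (325,298), in line with the ramp. I'm starting the push at 6 mm per row.

```bash
python3 -m crank '[{"dp":[0.028,-0.198,0],"angular":[0,0,0]},{"dp":[0.028,-0.198,0],"angular":[0,0,0]},{"dp":[0.028,-0.198,0],"angular":[0,0,0]},{"dp":[0.028,-0.198,0],"angular":[0,0,0]},{"dp":[0.028,-0.198,0],"angular":[0,0,0]},{"dp":[0.028,-0.198,0],"angular":[0,0,0]},{"dp":[0.028,-0.198,0.032],"angular":[0,0,0]},{"dp":[0.028,-0.198,0.032],"angular":[0,0,0]},{"dp":[0.028,-0.198,0.032],"angular":[0,0,0]},{"dp":[0.028,-0.198,0.032],"angular":[0,0,0]},{"dp":[0.028,-0.198,0.032],"angular":[0,0,0]},{"dp":[0.028,-0.198,0.032],"angular":[0,0,0]},{"dp":[0.028,-0.198,0.032],"angular":[0,0,0]},{"dp":[0.028,-0.198,0.032],"angular":[0,0,0]}]'
cat > look.py <<'E'
from station import sense,vision
from h import *
M,tip=st(sense)
for n in("scene","top"):
    W=cloud(vision.snapshot(n)).reshape(-1,3); q=(W-O)@np.array([UX,UY,[0,0,1]]).T
    t=ramp(tip); g=q[(abs(q[:,1])<.036)&(q[:,0]>t[0]+.012)&(q[:,0]<.1)]
    h=g[:,2]-(.01+np.clip((g[:,0]+.07)*.1584,0,.0206)); g=g[(h>.03)&(h<.056)]
    if len(g)>5: print(n,len(g),"roller ramp x,y range",np.percentile(g,[3,97],axis=0).round(4).tolist(),"top z",g[:,2].max().round(4))
E
python3 look.py
```

```text
t: 5.35
tcp_pos: [0.5494, 0.1376, 0.0568]
tool_rot: [0.633, 0.73, -0.167, 0.195]
force: [-1.7, 5.8, 5.0]
finger_gap: -0.003
gripper_force: 3.5
t 5.35 q [ 0.29  0.82  1.65 -0.69  0.89  0.65] 
z [ 0.073 -0.492 -0.868] y [0.99  0.141 0.003] tip ramp [-0.0587  0.0018  0.0421] F [-1.73  5.8   5.04] gap -0.0
scene 502 roller ramp x,y range [[-0.0433, -0.0288, 0.0513], [-0.0028, 0.0294, 0.0686]] top z 0.0705
top 326 roller ramp x,y range [[-0.0453, -0.032, 0.0514], [-0.005, 0.0262, 0.0692]] top z 0.0721
```

The roller is climbing: centre at ramp x of about -24, contact force about 7 N. I'll continue with a small sideways correction and slightly lower contact.

```bash
python3 -m crank '[{"dp":[0.018,-0.198,0.01],"angular":[0,0,0]},{"dp":[0.018,-0.198,0.01],"angular":[0,0,0]},{"dp":[0.018,-0.198,0.02],"angular":[0,0,0]},{"dp":[0.018,-0.198,0.032],"angular":[0,0,0]},{"dp":[0.022,-0.198,0.032],"angular":[0,0,0]},{"dp":[0.028,-0.198,0.032],"angular":[0,0,0]},{"dp":[0.028,-0.198,0.032],"angular":[0,0,0]},{"dp":[0.028,-0.198,0.032],"angular":[0,0,0]}]'
python3 look.py
```

```text
t: 6.25
tcp_pos: [0.5542, 0.0899, 0.0622]
tool_rot: [0.633, 0.73, -0.168, 0.195]
force: [-1.0, 4.2, 3.5]
finger_gap: 0.0
gripper_force: 3.0
t 6.25 q [ 0.21  0.8   1.69 -0.73  0.84  0.62] 
z [ 0.071 -0.492 -0.868] y [0.99  0.141 0.001] tip ramp [-0.0107 -0.0001  0.0475] F [-1.02  4.24  3.55] gap 0.0
scene 481 roller ramp x,y range [[0.0055, -0.0291, 0.0599], [0.0435, 0.0284, 0.0763]] top z 0.0782
top 319 roller ramp x,y range [[0.0028, -0.033, 0.0604], [0.0421, 0.025, 0.0769]] top z 0.0787
```

The roller is now at ramp x of about 24. Before the last stretch I'll check how far the arm is from the hanging sheet.

```bash
python3 - <<'E'
from station import vision
from h import *
from scipy.spatial import cKDTree
S=[];A=[]
for n in("scene","top"):
    a=dict(np.load(n+"0.npz"));s=vision.snapshot(n);W0=cloud(a);W=cloud(s)
    P=W0.reshape(-1,3);k=(P[:,2]>.2)&(P[:,2]<.46)&(P[:,0]>.28)&(P[:,0]<.53)&(abs(P[:,1]+.03)<.07);S.append(P[k])
    new=(abs(a["range_z"]-s["range_z"])>.02)&(W[...,2]>.09); q=W[new]; A.append(q[(q[:,0]>.1)])
    cv2.imwrite(f"pics/{n}3.png",s["image"])
S=np.vstack(S);A=np.vstack(A);A=A[~np.isnan(A[:,0])]
d,i=cKDTree(S).query(A);j=np.argsort(d)[:400:40]
for k in j: print(d[k].round(3),A[k].round(3),S[i[k]].round(3))
for x0 in(.3,.36,.42,.48,.54): 
    p=A[abs(A[:,0]-x0)<.02]; print(x0,len(p),np.percentile(p,[1,99],axis=0).round(3)[:,1:].tolist() if len(p) else '')
E
```

```text
0.001 [ 0.432 -0.039  0.422] [ 0.432 -0.038  0.422]
0.118 [0.528 0.118 0.185] [0.467 0.02  0.211]
0.12 [0.495 0.109 0.134] [0.472 0.014 0.205]
0.122 [0.538 0.117 0.194] [0.467 0.02  0.211]
0.123 [0.519 0.127 0.181] [0.467 0.02  0.211]
0.124 [0.523 0.129 0.199] [0.467 0.02  0.211]
0.125 [0.517 0.133 0.192] [0.467 0.02  0.211]
0.125 [0.518 0.134 0.199] [0.467 0.02  0.211]
0.126 [0.524 0.133 0.207] [0.469 0.019 0.215]
0.127 [0.537 0.125 0.197] [0.469 0.019 0.215]
0.3 3556 [[0.235, 0.541], [0.305, 0.707]]
0.36 5839 [[0.128, 0.657], [0.281, 0.736]]
0.42 3451 [[0.134, 0.406], [0.29, 0.733]]
0.48 2512 [[0.104, 0.126], [0.272, 0.492]]
0.54 4286 [[0.092, 0.094], [0.215, 0.424]]
```

View pics/top3.png

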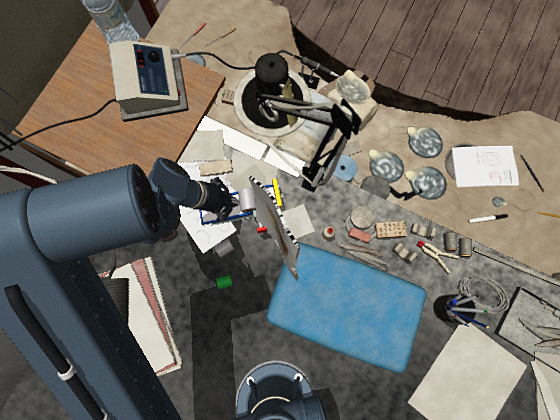

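The top view shows the arm entirely to the left of the sheet, about 118 mm clear. The roller is at (247,200) with the fingers behind it, so I'll push it past the crest.

```bash
python3 -m crank '[{"dp":[0.028,-0.198,0.032],"angular":[0,0,0]},{"dp":[0.028,-0.198,0.032],"angular":[0,0,0]},{"dp":[0.028,-0.198,0.032],"angular":[0,0,0]},{"dp":[0.028,-0.198,0.032],"angular":[0,0,0]},{"dp":[0.028,-0.198,0.032],"angular":[0,0,0]},{"dp":[0.028,-0.198,0.01],"angular":[0,0,0]},{"dp":[0.028,-0.198,0],"angular":[0,0,0]},{"dp":[0,0,0],"angular":[0,0,0]},{"dp":[0,0,0],"angular":[0,0,0]},{"dp":[0,0,0],"angular":[0,0,0]},{"dp":[0,0,0],"angular":[0,0,0]},{"dp":[0,0,0],"angular":[0,0,0]}]'
python3 look.py
```

```text
t: 7.65
tcp_pos: [0.5597, 0.0477, 0.0669]
tool_rot: [0.633, 0.73, -0.169, 0.195]
force: [-0.6, -0.2, 0.0]
finger_gap: 0.003
gripper_force: 0.0
t 7.65 q [ 0.14  0.78  1.71 -0.76  0.81  0.58] 
z [ 0.07  -0.494 -0.867] y [ 0.99   0.141 -0.001] tip ramp [ 0.0318 -0.0006  0.0521] F [-0.63 -0.17  0.01] gap 0.0
scene 106 roller ramp x,y range [[0.0699, -0.0308, 0.0654], [0.0998, 0.0269, 0.0785]] top z 0.0803
top 58 roller ramp x,y range [[0.0777, -0.0099, 0.0644], [0.0996, 0.0255, 0.0791]] top z 0.0813
```

The roller has settled in the hollow with no contact force. I'll back off, tilt to 40° and cross over to the bolt side, keeping on the +y side of the sheet.

```bash
python3 -m crank '[{"dp":[-0.05,0.33,0.2],"angular":[0,0,0]},{"dp":[-0.05,0.33,0.4],"angular":[0,0,0]},{"dp":[-0.04,0.33,0.4],"angular":[-5,-0.7,0]},{"dp":[0,0,0.85],"angular":[-5,-0.7,0]},{"dp":[0,0,0.85],"angular":[0,0,0]},{"dp":[-0.73,-0.1,0],"angular":[0,0,0]},{"dp":[-0.73,-0.1,0],"angular":[0,0,0]},{"dp":[-0.73,-0.1,0],"angular":[0,0,0]},{"dp":[-0.73,-0.1,0],"angular":[0,0,0]},{"dp":[-0.73,-0.1,0],"angular":[0,0,0]},{"dp":[-0.73,-0.1,0],"angular":[0,0,0]},{"dp":[0,0,-0.87],"angular":[0,0,0]},{"dp":[0,0,-0.87],"angular":[0,0,0]},{"dp":[0,0,-0.87],"angular":[0,0,0]},{"dp":[0,0,0],"angular":[0,0,0]}]'
python3 look.py
python3 - <<'E'
from station import sense,vision
from h import *
for n in("scene","top"):
    s=vision.snapshot(n);W=cloud(s)
    p=W[mask(s,(0,150,110),(8,255,255))]; p=p[(abs(p[:,0]-.47)<.06)&(abs(p[:,1])<.06)&(p[:,2]<.12)]
    if len(p): q=np.array([ramp(v) for v in p]); print(n,len(q),np.percentile(q,[3,50,97],axis=0).round(4).tolist())
cv2.imwrite("pics/top4.png",cv2.resize(s["image"][150:290,170:350],None,fx=4,fy=4,interpolation=cv2.INTER_CUBIC))
E
```

```text
t: 9.25
tcp_pos: [0.4236, 0.0599, 0.0683]
tool_rot: [0.615, 0.71, -0.225, 0.257]
force: [0.2, 1.0, 0.2]
finger_gap: 0.0
gripper_force: 0.0
t 9.25 q [ 0.3   0.79  1.99 -1.04  0.83  1.06] 
z [ 0.088 -0.637 -0.766] y [ 0.99   0.142 -0.004] tip ramp [ 0.0032 -0.1336  0.0553] F [0.23 1.01 0.21] gap 0.0
scene 109 roller ramp x,y range [[0.0697, -0.0304, 0.0668], [0.0998, 0.0257, 0.0793]] top z 0.0804
top 58 roller ramp x,y range [[0.0777, -0.0094, 0.0632], [0.0997, 0.0252, 0.0778]] top z 0.0804
scene 3 [[-0.0026, -0.1414, 0.0008], [-0.0024, -0.1379, 0.0012], [0.0347, -0.0981, 0.0797]]
top 25 [[0.0338, -0.102, 0.0807], [0.0449, -0.099, 0.0838], [0.056, -0.095, 0.0863]]
```

View pics/top4.png

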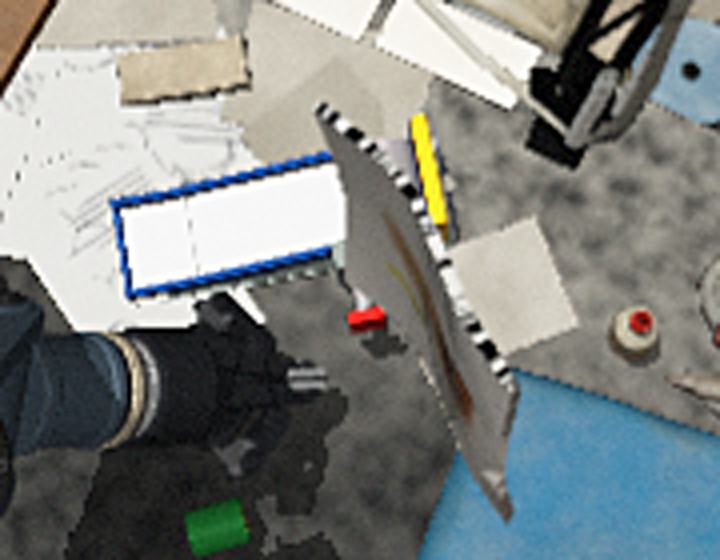

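The pad centre is at about (367,318) in the crop (ramp x 45, y -100). The shut fingertips at (310,378) are on its outer side, clear of it and of the sheet. I'll move alongside and start pushing.

```bash
python3 -m crank '[{"dp":[0.1,-0.73,0],"angular":[0,0,0]},{"dp":[0.1,-0.73,0],"angular":[0,0,0]},{"dp":[0,0,0],"angular":[0,0,0]},{"dp":[0.148,0.021,0],"angular":[0,0,0]},{"dp":[0.148,0.021,0],"angular":[0,0,0]},{"dp":[0.148,0.021,0],"angular":[0,0,0]},{"dp":[0.148,0.021,0],"angular":[0,0,0]},{"dp":[0.148,0.021,0],"angular":[0,0,0]},{"dp":[0.148,0.021,0],"angular":[0,0,0]},{"dp":[0.148,0.021,0],"angular":[0,0,0]},{"dp":[0.148,0.021,0],"angular":[0,0,0]}]'
cat > pad.py <<'E'
from station import sense,vision
from h import *
st(sense)
s=vision.snapshot("top");W=cloud(s)
p=W[mask(s,(0,150,110),(8,255,255))]; p=p[(abs(p[:,0]-.48)<.06)&(abs(p[:,1])<.06)&(p[:,2]<.12)]
if len(p): q=np.array([ramp(v) for v in p]); print(len(q),np.percentile(q,[3,50,97],axis=0).round(4).tolist())
E
python3 pad.py
```

```text
t: 10.55
tcp_pos: [0.4656, 0.0207, 0.0696]
tool_rot: [0.616, 0.71, -0.225, 0.258]
force: [-2.3, 0.8, -0.3]
finger_gap: 0.001
gripper_force: 1.2
t 10.55 q [ 0.19  0.79  1.94 -1.08  0.81  0.98] 
z [ 0.089 -0.636 -0.766] y [ 0.99   0.14  -0.002] tip ramp [ 0.0479 -0.0975  0.0565] F [-2.28  0.84 -0.34] gap 0.0
10 [[0.0341, -0.0846, 0.0783], [0.0375, -0.0821, 0.0816], [0.0426, -0.0767, 0.0866]]
```

The pad is moving at 2.3 N. About 15 mm remain.

```bash
python3 -m crank '[{"dp":[0.132,0.019,0],"angular":[0,0,0]},{"dp":[0.132,0.019,0],"angular":[0,0,0]},{"dp":[0.132,0.019,0],"angular":[0,0,0]},{"dp":[0.1,0.014,0],"angular":[0,0,0]},{"dp":[0,0,0],"angular":[0,0,0]}]'
python3 pad.py
```

```text
t: 11.1
tcp_pos: [0.4813, 0.0227, 0.0697]
tool_rot: [0.616, 0.71, -0.224, 0.258]
force: [-1.6, 0.4, -0.3]
finger_gap: -0.0
gripper_force: 0.4
t 11.1 q [ 0.19  0.79  1.9  -1.06  0.83  0.94] 
z [ 0.091 -0.636 -0.766] y [0.99  0.141 0.   ] tip ramp [ 0.0481 -0.0816  0.0567] F [-1.57  0.35 -0.31] gap -0.0
4 [[0.0324, -0.0691, 0.0833], [0.0342, -0.0648, 0.085], [0.0349, -0.0625, 0.087]]
```

Now small steps until the end stop shows up as a force rise.

```bash
python3 -m crank '[{"dp":[0.05,0.007,0],"angular":[0,0,0]},{"dp":[0.05,0.007,0],"angular":[0,0,0]},{"dp":[0,0,0],"angular":[0,0,0]}]'; python3 -m crank '[{"dp":[0.05,0.007,0],"angular":[0,0,0]},{"dp":[0,0,0],"angular":[0,0,0]}]'
```

```text
t: 11.45
tcp_pos: [0.4815, 0.0227, 0.0697]
tool_rot: [0.616, 0.709, -0.226, 0.257]
force: [-5.2, 1.1, 1.3]
finger_gap: 0.0
gripper_force: 2.7
t: 11.65
tcp_pos: [0.4815, 0.0227, 0.0698]
tool_rot: [0.616, 0.709, -0.227, 0.256]
force: [-8.5, 2.8, 2.5]
finger_gap: -0.001
gripper_force: 3.9
```

The TCP stays at x=0.4815 while the force climbs to 8.5 N, so the bolt is at its end stop. I'll retreat sideways, then back and up.

```bash
python3 -m crank '[{"dp":[-0.3,-0.04,0],"angular":[0,0,0]},{"dp":[-0.6,-0.08,0],"angular":[0,0,0]},{"dp":[-0.6,-0.08,0],"angular":[0,0,0]},{"dp":[-0.1,0.73,0],"angular":[0,0,0]},{"dp":[-0.1,0.73,0.1],"angular":[0,0,0]},{"dp":[-0.1,0.5,0.7],"angular":[0,0,0]},{"dp":[0,0.3,0.8],"angular":[0,0,0]},{"dp":[0,0.3,0.8],"angular":[0,0,0]},{"dp":[0,0,0],"angular":[0,0,0]},{"dp":[0,0,0],"angular":[0,0,0]}]'
python3 pad.py; python3 - <<'E'
from station import vision
from h import *
s=vision.snapshot("top")
cv2.imwrite("pics/top5.png",cv2.resize(s["image"][150:290,170:350],None,fx=4,fy=4,interpolation=cv2.INTER_CUBIC))
W=cloud(vision.snapshot("scene")).reshape(-1,3);q=(W-O)@np.array([UX,UY,[0,0,1]]).T
g=q[(abs(q[:,1])<.03)&(q[:,0]>.05)&(q[:,0]<.102)&(q[:,2]>.06)&(q[:,2]<.085)];print(len(g),np.percentile(g,[3,97],axis=0).round(4).tolist())
E
```

```text
t: 12.65
tcp_pos: [0.4318, 0.0944, 0.1421]
tool_rot: [0.616, 0.71, -0.223, 0.259]
force: [0.2, -0.2, -0.3]
finger_gap: 0.001
gripper_force: 0.0
t 12.65 q [ 0.36  0.64  1.91 -0.86  0.98  0.86] 
z [ 0.092 -0.636 -0.766] y [0.99  0.141 0.002] tip ramp [-0.0298 -0.1207  0.1291] F [ 0.19 -0.22 -0.29] gap 0.0
4 [[0.0324, -0.0681, 0.0796], [0.0341, -0.0641, 0.0834], [0.0349, -0.0627, 0.0845]]
134 [[0.07, -0.0289, 0.0634], [0.1018, 0.0231, 0.0788]]
```

View pics/top5.png

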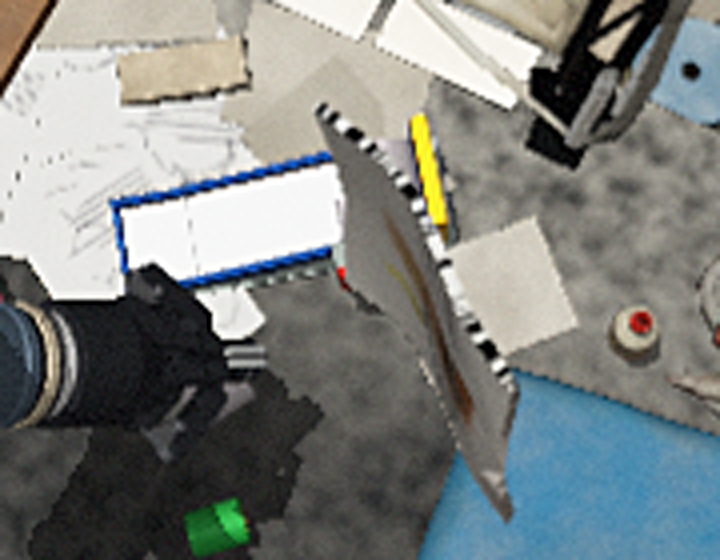

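The pad at (342,276) is now hard by the guide, about 36 mm in from where it started. The roller still sits against the stop at (395,150), and the gripper touches nothing.

```bash
python3 -c "
from station import order
print(order.sign_off())"
```

```text
the job is handed in; nothing more can be done
None
```

I pushed the roller up the ramp into the hollow against the stop, pushed the bolt home to its end stop behind it, backed the gripper clear of everything, and handed the job in at about 13 s; no verdict came back.

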